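Free the scrap bin's lever, open the lid with it and ease it shut

TASK

The steel plate has been shoved under the lever of the scrap bin, so the lever cannot go all the way down: slide the plate flat along the counter until it is well clear of the lever, without lifting or tipping it. Then press the lever right down so that the lid stands fully open, keep it down for three seconds while peelings go in, and let the lever up slowly so that the lid eases shut without slamming. Work the lid only by its lever, never touching the lid itself, and leave the bowls, the tumbler and the ladle where they are.

Things in the scene. Friction and masses are not known exactly. Their poses are not given: they have to be found in the camera images.
- bin: Round step-type scrap bin, 4 litre, steel drum 170 mm across on a black base 178 mm across, top of the closed lid at 230 mm; it does not slide or tip. Origin on the counter under the drum's axis. Its own -x axis points to its front, where the lever comes out; the lid's hinge and the push-rod duct are at the back (+x, up to 103 mm from the axis); y runs across, z up.
- lever (a joint): Turn of the press lever in rad: 0 = up (at rest), 0.222 = right down on its stop. Its level axis runs across the bin, 20 mm in front of the drum's axis, 30 mm above the counter. It is linked to the lid (lid = 5.5 x lever); the lid's weight brings it back up. Pressing it takes roughly 6 to 12 N on the pad at first, falling to about 3 or 4 N as the lid stands up.
- lever_pad (a point): Middle of the top of the lever's red pad, the place to press. Pad 70 mm across the bin, 46 mm front to back, 8 mm thick (underside 36 mm up), front edge 155 mm in front of the drum's axis. This point is 132 mm in front of the axis, 47 mm out from the drum, and 44 mm above the counter at rest, 19 mm when right down, the pad then sloping 0.22 rad down to the front.
- lid (a joint): Opening of the bin's lid in rad: 0 = shut, 1.22 = fully open (lever right down). Hinged at the back rim; the front edge swings up and back, away from the lever. Let go, it falls shut and slams, even with its front edge only 20 mm up, so it must be let down all the way.
- lid_cover: The lid itself, a steel dome on a black rim 179 mm across, hinged at the back. Origin on the hinge axis, 95 mm behind the drum's axis and 208 mm above the counter; it turns with the lid, its -x axis pointing from the hinge over the lid.
- lid_front (a point): Front edge of the lid, 89 mm in front of the drum's axis and 211 mm up when shut.
- plate: Loose shallow steel plate, 160 mm across the rim, 26 mm high, wall 2.5 mm, about 0.2 kg, foot 112 mm across, inner floor 3 mm above the counter and flat to about 55 mm from the centre, sides sloping outwards. Origin at the centre of its underside, z up. At the start its rim is 20 to 40 mm under the lever's pad.
- bowl_big: Outer of two nested aluminium bowls, 150 mm across, 62 mm high; origin at the centre of its underside. Not to be disturbed.
- bowl_small: Inner of the two nested aluminium bowls, 122 mm across, 50 mm high, standing in the big one; origin at the centre of its underside. Not to be disturbed.
- tumbler: Black plastic tumbler standing upright, 74 mm across, 105 mm high; origin at the centre of its underside. Not to be disturbed.
- ladle: Steel ladle lying on the counter; its bowl is 76 mm across and 32 mm high, origin under the bowl's centre, the handle runs along its -x axis to 274 mm. Not to be disturbed.
Mind the look-alikes: they are no part of the job. Leave any green or yellow look-alike of the plate alone.

How it is judged (in metres and radians):
On the way, in this order (a step that is already met when the one before it is completed fails the run):
1. the plate lies flat, at least about 10 mm clear of the lever's pad ((x of plate in the frame of bin below -0.245 m or y of plate in the frame of bin below -0.125 m or y of plate in the frame of bin above 0.125 m) and angle between plate's own z axis and vertical below 0.08 rad), for 0.2 s.
2. the lid is held fully open by the lever for three seconds (2.5 s or more) (value of joint lid above 1.1 rad and value of joint lever above 0.195 rad), for 2.5 s.
3. the lid is shut again (value of joint lid below 0.03 rad), for 0.2 s.
At the end, for the whole second after the job is handed in: The lid is shut (within 0.03 rad) and the plate lies flat and still on the counter, at least about 10 mm clear of the lever's pad (its centre more than 245 mm in front of the drum's axis, or more than 125 mm to either side of the lever's line) (all of step 1 and value of joint lid below 0.03 rad and height (world z) of plate below 0.008 m and linear speed of plate below 0.02 m/s); the robot touches nothing.
It fails at once if the lid slams: it comes down faster than 2.5 rad/s over the last 0.35 rad before it is shut (value of joint lid below 0.35 rad and velocity of joint lid below -2.5 rad/s).
It fails at once if the lid is touched (contact force between any of the fingers, the arm and lid_cover above 0.5 N).
It fails at once if the plate is lifted or tipped (height (world z) of plate above 0.012 m or angle between plate's own z axis and vertical above 0.25 rad).
It fails at once if the bowls, the tumbler or the ladle are moved more than 20 mm (distance of any of bowl_big, bowl_small, tumbler, ladle from where it was at the start of the episode above 0.02 m).
It also fails if it takes over 61 s, if anything falls off the work surface, if the arm or the gripper's body presses on something with over 40 N, if the wrist force passes 120 N, or if a joint passes its speed limit or range.

ROBOT

A 6-joint arm with a two-finger parallel gripper is mounted at the origin on the work surface. World frame = base frame: x ahead of the robot, y to its left, z up, the work surface at z = 0. Lengths are in mm, angles in degrees, forces in N, time in s.
With the tool pointing down it reaches from about 350 to 850 mm from the base axis. Payload 8.1 kg.
Tool frame: the origin (TCP) lies at the very end of the fingers, on their centre line; the grasp point (between the pads) lies 19 mm behind it; z points along the fingers, y is the line along which they close (so a half turn about z gives the same grasp; the last joint's range is limited). The gripper opens to 85 mm and grips with 20 to 120 N. Pads are 22 mm wide; open, the fingers measure 114 mm over their backs; the gripper's body (76 mm by 85 mm) begins 54 mm behind the grasp point. The pads swing forward as they close: fully open they stand 13 mm farther back than shut.
Start: joints at [69.362, 7.471, 85.268, -0, 87.261, -4.893], TCP at [162.791, 577.498, 231.292] pointing down, gripper open.
Joint ranges: [-169.43, 169.43], [-51.17, 129.36], [1.28, 143.12], [-76.62, 256.62], [0, 156.53], [-152.29, 152.29]. Speed limits (degrees/s): [136.94, 136.94, 159.86, 180, 180, 180].

INTERFACE

Orientations are given as [roll, pitch, yaw] about the fixed x, y, z axes, in that order (R = Rz(yaw) Ry(pitch) Rx(roll)).
In Python, from bench import * gives the robot as it stands.
- The arm moves only by the tool play_rows, never from a script. Its argument "increments" is a list of rows, each a list of 3 entries, a list of its own where there are three numbers: the gripper's target within -1 to 1 (fully open at 1, half-way at 0, shut at -1), then the shift along the tool's x, y, z in mm, then the turn about the tool's z in rad. A call has 1 to 12 rows; each row shifts and turns the commanded pose from where the row before left it, along the tool's axes as they then stand; what a row does not reach is not made up. A row lasts 1/12 s, in which the tool goes at most 41.7 mm and 7.16 degrees, less where a joint would pass 70% of its speed; a pose out of reach is approached as far as the arm can. A call is refused whole if a number of a shift passes 41.7 or a number of a turn 0.125, either way. A call with a gripper value outside its range is refused whole. The fingers move at their own pace and stop on an object; "force" is the grip in N (left out, the last holds). Time passes only in rows, so rows that do not move let the fingers close. It gives the time, the measured TCP pose, the force, the opening and the grip force at its end, in the units of the state.
- sense(): the state, without advancing time (a new reading comes with each control period).
- snapshot(name): name is "scene" or "top" or "wrist"; returns a dict with "color" (420x560x3 uint8, red, green, blue), "intrinsics" (3x3 intrinsics, pixels), "world_from_camera" (4x4, takes a point from camera to world coordinates). Camera axes: x right, y down, z forward; pixel columns grow to the right and rows downward; lengths in mm; the calibration is good to about 2 mm. A picture is of the moment at which its call begins. There is no depth.
- hand_in(): hands the job in; it is judged then, once.
Trained networks look in a picture, given as the dict that the camera call returned (one of the last four; its "shot" number tells which), for a name from the list of things; names that differ only in an ending like _2 or _b are one class to them, and where a whole thing is asked for, a point or a joint stands for the part that bears it (a point fixed in the world has none). Each returns a list of dicts, best first, with "p" (0 to 1); they miss things now and then, are a little off and sometimes report something else, mostly with a low value. They report only what shows in the picture. A call takes as long as a camera call. They do not tell look-alikes from the thing itself.
- find_in(query, picture): "xyz" ([x, y, z] in mm, in the coordinates of the camera as it stood for that picture, good to about 4 mm: the middle of the surface that is visible of it).
- regions_of(query, picture): "mask" (420x560 bool, what is visible of it).
- pinpoint(query, picture): "xyz" ([x, y, z] in mm, in the coordinates of the camera as it stood for that picture, good to about 4 mm: a listed point, or the origin of a listed thing).
The state is a dict: "time": time; "joint_pos": joint angles; "qd": joint speeds; "joint_efforts": joint torques, N m; "tool_pos": TCP position; "tcp_rot": TCP orientation; "ft_force": force on the tool from outside, world axes, zero at the start; "wrist_torque": the same for the moment, N m; "finger_gap": finger opening in mm; "grip_force": force on a finger pad.
Only numpy, scipy, OpenCV 4.12 (cv2) and the standard library are available. Lean on these libraries where they do the work, as an engineer would, in place of code of your own. Each camera call takes 0.05 s, during which the arm holds its last target. There are 200 camera calls.

## Working session

There is one attempt and no reset: what is moved stays moved. The work goes in short steps, Python scripts to look and compute and a tool call to move; the robot and the scene stay as the last step left them, time stands still between calls to the robot, and variables do not carry over. Pictures are saved under pics/ and viewed, at most 10 in all, crops included, and the job is handed in when it is done.

Besides the shell and the picture viewer there is one more tool, called as name(argument=value, ...) on one line, values as JSON. play_rows: Moves the arm, as the interface text tells. Its arguments: {"type":"object","properties":{"increments":{"type":"array","items":{"type":"array"}},"force":{"type":"number"}},"required":["increments"]}

```bash
mkdir -p pics; cat > h.py <<'E'
from bench import *
import numpy as np, cv2
def W(pic,p):
    T=np.array(pic["world_from_camera"]); return (T[:3,:3]@np.array(p)+T[:3,3]).round(1)
def save(pic,n): cv2.imwrite(f"pics/{n}.png",cv2.cvtColor(np.array(pic["color"]),cv2.COLOR_RGB2BGR))
E
python3 - <<'E'
from h import *
s=sense(); print(s["time"],s["tool_pos"],s["tcp_rot"])
for c in ("scene","top"):
    p=snapshot(c); save(p,c+"1")
    for q in ("bin","lever_pad","lid_front","lid_cover","plate","bowl_big","tumbler","ladle"):
        print(c,q,[(round(d["p"],2),W(p,d["xyz"]).tolist()) for d in pinpoint(q,p)[:3]])
print(sense()["time"])
E
```

```text
0.0 [162.56008408 576.95319057 230.22138886] [-1.79889510e+02 -9.94786328e-03  1.64256393e+02]
scene bin [(0.72, [577.5, 284.8, -0.6])]
scene lever_pad [(0.81, [541.2, 155.9, 42.7])]
scene lid_front [(0.7, [552.7, 197.3, 216.7])]
scene lid_cover [(0.65, [598.8, 376.7, 210.3])]
scene plate [(0.8, [530.3, 76.7, -0.5]), (0.8, [728.5, -116.0, -2.2]), (0.8, [493.6, -196.8, -1.3])]
scene bowl_big [(0.87, [795.1, 130.2, -1.7])]
scene tumbler [(0.76, [334.6, 394.3, -1.0])]
scene ladle [(0.76, [658.3, -335.3, -0.2])]
top bin [(0.96, [574.4, 286.1, 2.7])]
top lever_pad [(0.89, [540.8, 161.3, 43.8])]
top lid_front [(0.66, [549.4, 201.8, 210.8])]
top lid_cover [(0.65, [600.2, 378.1, 211.3])]
top plate [(0.92, [529.4, 83.4, 1.1]), (0.84, [731.2, -112.2, 0.6]), (0.76, [296.9, 224.6, 5.1])]
top bowl_big [(0.9, [796.7, 132.3, 2.6])]
top tumbler []
top ladle [(0.84, [659.0, -331.6, 0.9])]
0.9
```

View pics/scene1.png

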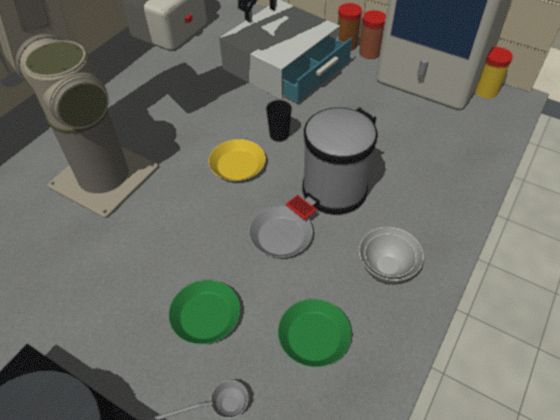

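View pics/top1.png

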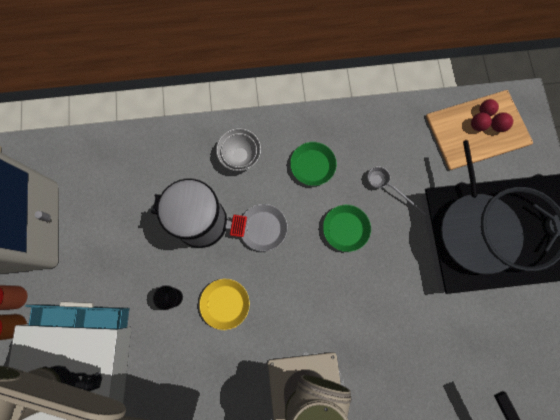

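The steel plate is at about (280,233) in the scene view and (262,228) in the top view, just under the red lever pad at (301,207). The green and yellow plates are decoys. In the world frame, the plate centre is near (530,80) and the bin near (576,286). The bin's front direction f is about (-0.265,-0.964), which is almost exactly the tool's -y axis.

My plan is to go round the bin, put the closed fingers inside the plate and push its front wall along f.

play_rows(increments=[[-1,[-26,-25,0],0],[-1,[-26,-25,0],0],[-1,[-26,-25,0],0],[-1,[-26,-25,0],0],[-1,[-26,-25,0],0],[-1,[-26,-25,0],0],[-1,[-26,-25,0],0],[-1,[-26,-25,0],0],[-1,[-26,-25,0],0],[-1,[-26,-25,0],0],[-1,[-26,-25,0],0],[-1,[-26,-25,0],0]], force=40)

```text
time: 1.9
tool_pos: [382.3, 202.5, 231.6]
tcp_rot: [180.0, 0.0, 164.3]
ft_force: [1.8, 0.3, -0.5]
finger_gap: 0.1
grip_force: 0.0
```

play_rows(increments=[[-1,[-25,-13,0],0],[-1,[-25,-13,0],0],[-1,[-25,-13,0],0],[-1,[-25,-13,0],0],[-1,[-25,-13,0],0],[-1,[-25,-13,0],0],[-1,[-25,-14,0],0],[-1,[0,0,20],0],[-1,[0,0,20],0],[-1,[0,0,20],0],[-1,[0,0,20],0],[-1,[0,0,0],0]])

```text
time: 2.9
tool_pos: [522.3, 67.9, 146.7]
tcp_rot: [-179.9, -0.4, 164.2]
ft_force: [-0.7, -1.2, -0.9]
finger_gap: 0.3
grip_force: 0.0
```

```bash
cat > look.py <<'E'
import sys
from h import *
for c in sys.argv[2:]:
    p=snapshot(c); save(p,c+sys.argv[1])
    for q in ("bin","lever_pad","lid_front","lid_cover","plate"):
        print(c,q,[(round(d["p"],2),W(p,d["xyz"]).tolist()) for d in pinpoint(q,p)[:3]])
E
python3 look.py 2 wrist scene
```

```text
wrist bin [(0.68, [572.7, 286.3, 3.0])]
wrist lever_pad []
wrist lid_front []
wrist lid_cover []
wrist plate [(0.71, [525.0, 80.1, -2.1])]
scene bin [(0.72, [575.5, 285.4, -3.8])]
scene lever_pad [(0.72, [537.5, 157.7, 41.1])]
scene lid_front [(0.72, [552.1, 195.5, 214.3])]
scene lid_cover [(0.89, [601.4, 379.6, 210.1])]
scene plate [(0.77, [498.2, -199.7, -0.9]), (0.76, [731.3, -114.4, -4.7]), (0.73, [296.8, 226.0, 2.1])]
```

View pics/scene2.png

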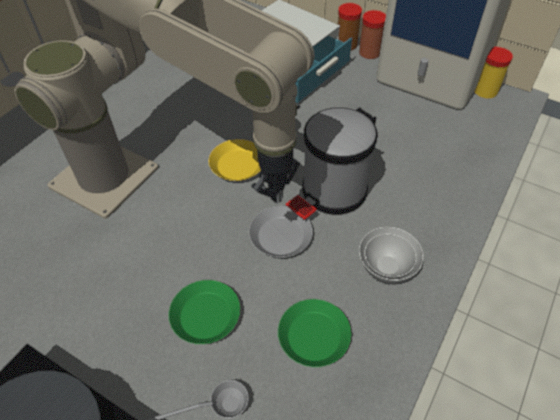

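View pics/wrist2.png

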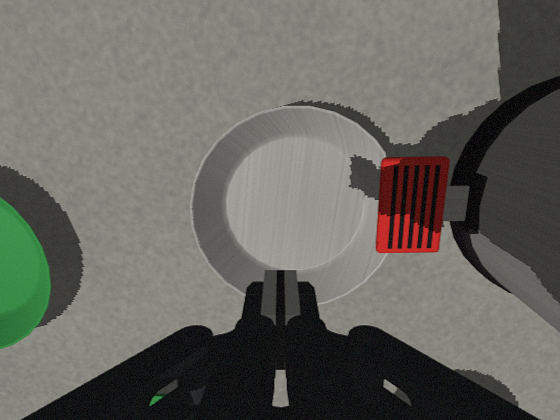

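The view confirms it. The closed fingers are above the plate floor, the plate's rim runs under the red pad (wrist view, 412,205), and nothing is in the way. I'm going down inside the plate.

play_rows(increments=[[-1,[-2,0,22],0],[-1,[0,0,22],0],[-1,[0,0,22],0],[-1,[0,0,22],0],[-1,[0,0,20],0],[-1,[0,0,15],0],[-1,[0,0,8],0],[-1,[0,0,5],0],[-1,[0,0,2],0],[-1,[0,0,0],0],[-1,[0,0,0],0]])

```text
time: 4.42
tool_pos: [528.0, 67.6, 14.4]
tcp_rot: [180.0, 0.1, 164.3]
ft_force: [-0.1, 1.1, 0.5]
finger_gap: 0.1
grip_force: 0.0
```

```bash
python3 -c "
from h import *
s=sense();print(s['joint_pos'],s['tool_pos'],s['ft_force'])"
```

```text
[ 1.77243349e+00  9.65780887e+00  1.06934414e+02 -1.21682841e-03
  6.33119221e+01 -7.24841079e+01] [527.97902465  67.55572019  14.36299967] [-0.05585585  1.08873684  0.45349961]
```

play_rows(increments=[[-1,[0,0,3],0],[-1,[0,0,3],0],[-1,[0,-8,0],0],[-1,[0,-8,0],0],[-1,[0,-6,0],0],[-1,[0,-4,0],0],[-1,[0,-4,0],0],[-1,[0,-4,0],0],[-1,[0,-5,0],0],[-1,[0,-5,0],0],[-1,[0,-5,0],0]])

```text
time: 5.33
tool_pos: [513.9, 20.1, 7.4]
tcp_rot: [180.0, 0.0, 164.3]
ft_force: [1.0, 1.1, 0.0]
finger_gap: -0.1
grip_force: 0.7
```

play_rows(increments=[[-1,[0,-6,0],0],[-1,[0,-6,0],0],[-1,[0,-6,0],0],[-1,[0,-6,0],0],[-1,[0,-6,0],0],[-1,[0,-6,0],0],[-1,[0,-6,0],0],[-1,[0,-5,0],0],[-1,[0,-4,0],0],[-1,[0,-3,0],0],[-1,[0,-2,0],0],[-1,[0,0,0],0]])

```text
time: 6.33
tool_pos: [498.5, -33.9, 7.3]
tcp_rot: [-180.0, -0.0, 164.2]
ft_force: [0.6, 0.9, 0.4]
finger_gap: 0.1
grip_force: 0.4
```

```bash
python3 look.py 3 top wrist scene
```

```text
top bin [(0.92, [575.6, 286.3, -0.3])]
top lever_pad [(0.91, [538.7, 158.8, 45.3])]
top lid_front [(0.92, [553.9, 200.4, 210.5]), (0.39, [797.2, 134.9, 0.9])]
top lid_cover [(0.86, [596.7, 379.7, 211.1])]
top plate [(0.83, [494.0, -200.1, -0.7]), (0.69, [296.6, 226.0, 2.4]), (0.63, [512.9, 21.8, 0.4])]
wrist bin []
wrist lever_pad []
wrist lid_front []
wrist lid_cover []
wrist plate [(0.86, [504.1, 20.0, -1.2])]
scene bin [(0.68, [576.2, 283.2, -2.5])]
scene lever_pad [(0.92, [538.6, 157.0, 44.8]), (0.53, [658.4, -334.2, -0.0])]
scene lid_front [(0.65, [550.6, 198.3, 212.1])]
scene lid_cover [(0.7, [602.6, 380.7, 209.1])]
scene plate [(0.88, [732.1, -116.6, -2.9]), (0.58, [513.4, 18.8, -0.9]), (0.56, [497.8, -196.4, 0.6])]
```

The plate centre is now about 273 mm in front of the bin's axis; 245 mm is needed. I'm backing the fingers off the wall, lifting and moving to just in front of the lever pad.

play_rows(increments=[[-1,[0,10,0],0],[-1,[0,15,0],0],[-1,[0,0,-20],0],[-1,[0,0,-30],0],[-1,[0,0,-30],0],[-1,[0,0,-20],0],[-1,[4,25,0],0],[-1,[4,30,0],0],[-1,[4,30,0],0],[-1,[0,25,0],0],[-1,[0,20,0],0],[-1,[0,0,0],0]])

```text
time: 8.23
tool_pos: [529.6, 122.9, 107.6]
tcp_rot: [179.9, 0.0, 164.4]
ft_force: [0.8, 0.6, 0.5]
finger_gap: 0.0
grip_force: 0.0
```

```bash
python3 look.py 4 top scene wrist; python3 - <<'E'
import cv2,numpy as np
a=cv2.imread('pics/scene4.png')[40:240,200:420]; b=cv2.imread('pics/wrist4.png')
a=cv2.resize(a,(440,400),interpolation=cv2.INTER_CUBIC); b=cv2.resize(b,(360,270))
o=np.zeros((400,800,3),np.uint8); o[:,:440]=a; o[:270,440:]=b
cv2.imwrite('pics/c4.png',o)
E
```

```text
top bin []
top lever_pad [(0.49, [539.2, 158.4, 44.2])]
top lid_front [(0.98, [552.5, 203.3, 213.3])]
top lid_cover [(0.55, [598.3, 377.4, 209.4])]
top plate [(0.86, [511.6, 18.7, -1.3]), (0.8, [731.7, -114.8, 1.4]), (0.74, [296.8, 222.6, 4.4])]
scene bin [(0.78, [574.8, 282.8, -3.4])]
scene lever_pad [(0.67, [540.5, 156.9, 42.8])]
scene lid_front [(0.98, [550.4, 198.5, 214.7])]
scene lid_cover [(0.75, [603.2, 380.3, 207.5]), (0.25, [551.9, 198.8, 213.1])]
scene plate [(0.95, [297.5, 228.1, -2.8]), (0.69, [513.8, 18.4, 1.6]), (0.61, [492.4, -198.0, 0.2])]
wrist bin [(0.97, [570.4, 285.2, 4.5])]
wrist lever_pad [(0.89, [536.0, 163.2, 43.3])]
wrist lid_front [(0.27, [537.9, 162.2, 41.4])]
wrist lid_cover []
wrist plate [(0.74, [504.1, 21.2, -1.8])]
```

View pics/c4.png

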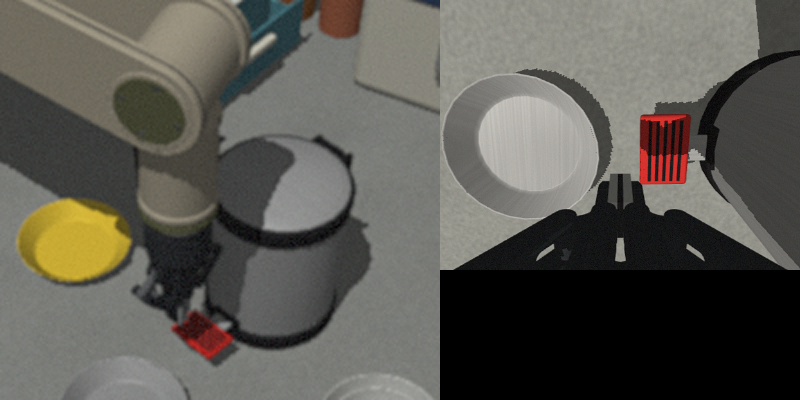

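The plate is clear, and the fingers hover just in front of the pad at crop (200,335). The wrist casing looms near the lid, so I'm checking its clearance geometrically before pressing.

```bash
python3 - <<'E'
from h import *
p=snapshot("scene"); K=np.array(p["intrinsics"]); T=np.linalg.inv(np.array(p["world_from_camera"]))
def px(q): c=T[:3,:3]@np.array(q,float)+T[:3,3]; u=K@c; return ((u[:2]/u[2]-[200,20])*[2.5,2.5]).astype(int).tolist()
a=cv2.cvtColor(np.array(p["color"]),cv2.COLOR_RGB2BGR)[20:250,200:420]
a=cv2.resize(a,None,fx=2.5,fy=2.5,interpolation=cv2.INTER_CUBIC)
x,y,z=sense()["tool_pos"]; print(x,y,z)
for h in range(0,400,50):
    cv2.circle(a,px([x,y,z+h]),3,(0,0,255),-1); cv2.putText(a,str(h),px([x,y,z+h]),0,.4,(0,0,255))
    
for h in (150,250,300,350):
    for r,c in ((50,(0,255,0)),(75,(255,0,255))):
        t=np.linspace(0,2*np.pi,60)
        cv2.polylines(a,[np.array([px([x+r*np.cos(k),y+r*np.sin(k),z+h]) for k in t])],True,c,1)
for h in (230,):
    cv2.polylines(a,[np.array([px([575.7+90*np.cos(k),285+90*np.sin(k),h-15]) for k in np.linspace(0,2*np.pi,60)])],True,(255,255,0),1)
for dy in (-100,-50,50,100,150): cv2.circle(a,px([x,y+dy,z+250]),3,(255,0,0),-1)
cv2.imwrite('pics/g5.png',a); print(a.shape, np.linalg.inv(T)[:3,3])
E
```

```text
529.0972164999225 118.92673218568302 107.2956997506573
(575, 550, 3) [ 935.87688206 -567.14875942 1073.85755906]
```

View pics/g5.png

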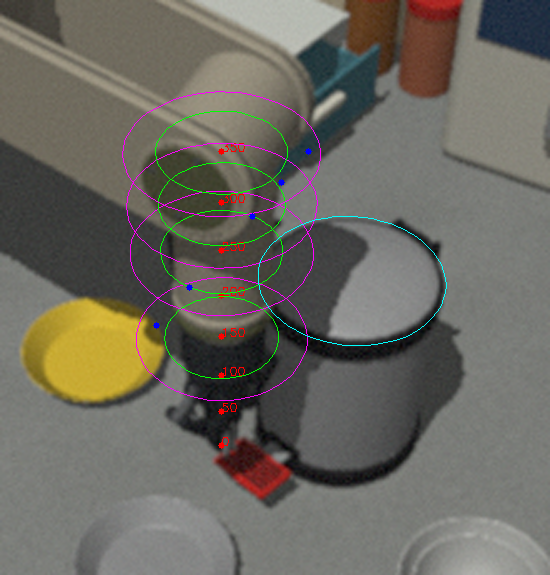

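The wrist tube has a radius of about 44 mm, so it clears the closed lid by about 16 mm at a press point 150 mm in front of the axis. The wrist elbow stays above and in front of the lid's swing. I'm going in above the front part of the pad.

play_rows(increments=[[-1,[4,12,0],0],[-1,[4,12,0],0],[-1,[0,0,15],0],[-1,[0,0,15],0],[-1,[0,0,12],0],[-1,[0,0,8],0],[-1,[0,0,5],0],[-1,[0,0,0],0]])

```text
time: 9.85
tool_pos: [526.9, 144.3, 50.9]
tcp_rot: [-179.9, -0.1, 164.3]
ft_force: [-0.6, 0.2, -0.2]
finger_gap: -0.2
grip_force: 0.0
```

```bash
python3 look.py 6 wrist; python3 -c "
from h import *
print(sense()['tool_pos'],sense()['ft_force'])"
```

```text
wrist bin [(0.83, [573.9, 283.6, -1.5])]
wrist lever_pad [(0.57, [538.2, 161.5, 42.1])]
wrist lid_front []
wrist lid_cover []
wrist plate [(0.81, [502.6, 20.1, 2.9])]
[528.57855654 144.22193354  53.15080591] [-0.31685429  0.55624861 -0.47825353]
```

View pics/wrist6.png

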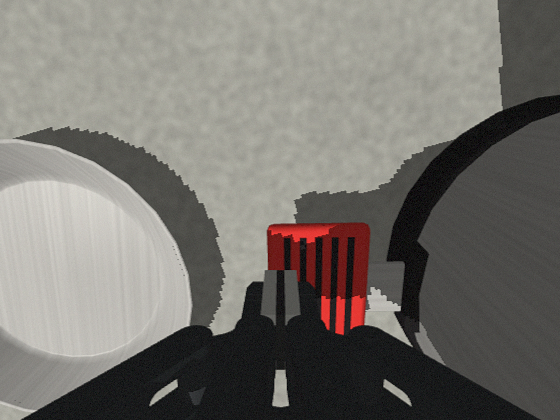

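In the wrist view the fingertips (x≈263–298) sit over the front part of the red pad (x≈267–370), with the inner finger fully on it. I'm pressing down steadily.

play_rows(increments=[[-1,[0,0,3],0],[-1,[0,0,2],0],[-1,[0,0,2],0],[-1,[0,0,2],0],[-1,[0,0,2],0],[-1,[0,0,2],0],[-1,[0,0,2],0],[-1,[0,0,2],0],[-1,[0,0,2],0],[-1,[0,0,2],0]])

```text
time: 10.98
tool_pos: [527.9, 143.6, 31.7]
tcp_rot: [-179.9, -0.0, 164.3]
ft_force: [-4.1, -3.4, 7.5]
finger_gap: 0.1
grip_force: 4.0
```

play_rows(increments=[[-1,[0,0,2],0],[-1,[0,0,2],0],[-1,[0,0,2],0],[-1,[0,0,2],0],[-1,[0,0,1.5],0],[-1,[0,0,1.5],0],[-1,[0,0,1],0],[-1,[0,0,0],0]])

```text
time: 11.65
tool_pos: [527.8, 144.1, 19.0]
tcp_rot: [-180.0, -0.0, 164.3]
ft_force: [0.1, -2.3, 2.7]
finger_gap: -0.1
grip_force: 1.1
```

```bash
python3 look.py 7 scene top; python3 - <<'E'
from h import *
s=sense(); print(s['time'],s['tool_pos'],s['ft_force'])
a=cv2.imread('pics/scene7.png')[40:240,200:400]; b=cv2.imread('pics/top7.png')[130:330,120:320]
cv2.imwrite('pics/c7.png',cv2.resize(np.hstack([a,b]),None,fx=2,fy=2,interpolation=cv2.INTER_CUBIC))
E
```

```text
scene bin [(0.65, [576.2, 286.5, 0.3])]
scene lever_pad [(0.88, [540.7, 155.8, 20.0])]
scene lid_front [(0.93, [579.4, 300.4, 375.3]), (0.47, [797.9, 132.5, 4.8])]
scene lid_cover [(0.58, [599.7, 378.0, 211.8])]
scene plate [(0.85, [732.5, -114.8, -0.7]), (0.84, [513.8, 20.1, 1.5]), (0.78, [298.0, 227.6, 3.1])]
top bin [(0.82, [576.6, 287.1, 4.1])]
top lever_pad [(0.56, [539.3, 157.1, 25.5]), (0.16, [507.6, 21.3, -0.2])]
top lid_front [(0.59, [577.3, 298.2, 376.1])]
top lid_cover [(0.97, [598.6, 379.5, 211.4])]
top plate [(0.94, [732.7, -111.9, 0.7]), (0.8, [494.7, -197.8, 1.6]), (0.68, [511.7, 21.7, -1.2])]
12.25 [527.92792239 144.17601174  19.34089853] [-0.59957388 -1.54994601  2.81715734]
```

View pics/c7.png

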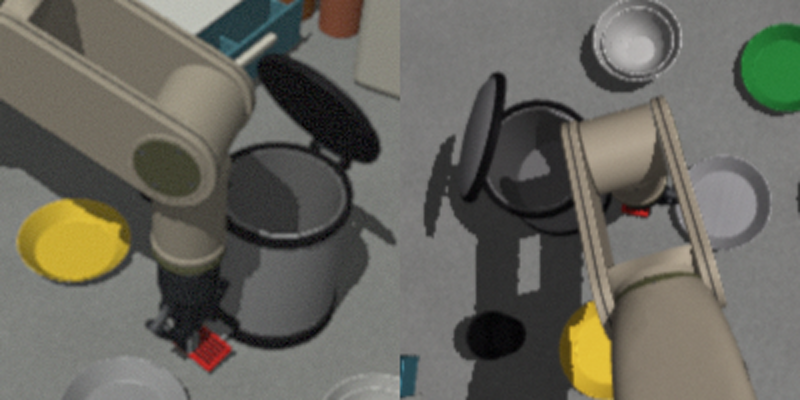

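The lid is almost open, at about 1.1 rad, and the arm is clear of it. A few more millimetres should bring the lever to its stop.

play_rows(increments=[[-1,[0,0,1],0],[-1,[0,0,1],0],[-1,[0,0,1],0],[-1,[0,0,0.5],0],[-1,[0,0,0],0]])

```text
time: 12.67
tool_pos: [528.1, 144.4, 16.4]
tcp_rot: [180.0, 0.0, 164.3]
ft_force: [-3.3, -1.7, 8.8]
finger_gap: 0.1
grip_force: 4.4
```

play_rows(increments=[[-1,[0,0,0.5],0],[-1,[0,0,0],0],[-1,[0,0,0],0],[-1,[0,0,0],0],[-1,[0,0,0],0],[-1,[0,0,0],0],[-1,[0,0,0],0],[-1,[0,0,0],0],[-1,[0,0,0],0],[-1,[0,0,0],0],[-1,[0,0,0],0],[-1,[0,0,0],0]])

```text
time: 13.67
tool_pos: [528.2, 144.4, 16.2]
tcp_rot: [180.0, 0.0, 164.3]
ft_force: [-4.9, -2.4, 12.4]
finger_gap: -0.0
grip_force: 6.3
```

```bash
python3 look.py 8 scene top | grep li; python3 -c "
from h import *
print(sense()['tool_pos'],sense()['ft_force'])"
```

```text
scene lid_front [(0.71, [580.4, 317.0, 381.3])]
scene lid_cover [(0.83, [604.1, 380.3, 212.0])]
top lid_front [(0.57, [584.0, 322.7, 383.9])]
top lid_cover [(0.79, [599.3, 380.5, 207.7])]
[528.18790378 144.37434244  16.25356618] [-5.53378056 -1.9126964  11.75736396]
```

play_rows(increments=[[-1,[0,0,0],0],[-1,[0,0,0],0],[-1,[0,0,0],0],[-1,[0,0,0],0],[-1,[0,0,0],0],[-1,[0,0,0],0],[-1,[0,0,0],0],[-1,[0,0,0],0],[-1,[0,0,0],0],[-1,[0,0,0],0],[-1,[0,0,0],0],[-1,[0,0,0],0]])

```text
time: 15.27
tool_pos: [528.2, 144.4, 16.3]
tcp_rot: [180.0, 0.0, 164.3]
ft_force: [-5.6, -2.2, 12.6]
finger_gap: -0.1
grip_force: 6.3
```

play_rows(increments=[[-1,[0,0,0],0],[-1,[0,0,0],0],[-1,[0,0,0],0],[-1,[0,0,0],0],[-1,[0,0,0],0],[-1,[0,0,0],0],[-1,[0,0,0],0],[-1,[0,0,0],0],[-1,[0,0,0],0],[-1,[0,0,0],0],[-1,[0,0,0],0],[-1,[0,0,0],0]])

```text
time: 16.27
tool_pos: [528.1, 144.4, 16.2]
tcp_rot: [180.0, 0.0, 164.3]
ft_force: [-5.3, -2.3, 12.2]
finger_gap: 0.0
grip_force: 6.3
```

The lever has been on its stop for 3.6 s with the lid at about 1.2 rad. Now I'm letting it up slowly.

play_rows(increments=[[-1,[0,0,-1],0],[-1,[0,0,-1],0],[-1,[0,0,-1],0],[-1,[0,0,-1],0],[-1,[0,0,-1],0],[-1,[0,0,-1],0],[-1,[0,0,-1],0],[-1,[0,0,-1],0],[-1,[0,0,-1],0],[-1,[0,0,-1],0],[-1,[0,0,-1],0],[-1,[0,0,-1],0]])

```text
time: 17.27
tool_pos: [527.9, 144.0, 27.4]
tcp_rot: [-180.0, -0.0, 164.3]
ft_force: [-1.6, -4.0, 4.2]
finger_gap: 0.1
grip_force: 2.2
```

play_rows(increments=[[-1,[0,0,-0.8],0],[-1,[0,0,-0.8],0],[-1,[0,0,-0.8],0],[-1,[0,0,-0.8],0],[-1,[0,0,-0.8],0],[-1,[0,0,-0.8],0],[-1,[0,0,-0.8],0],[-1,[0,0,-0.8],0],[-1,[0,0,-0.8],0],[-1,[0,0,-0.8],0],[-1,[0,0,-0.8],0],[-1,[0,0,-0.8],0]])

```text
time: 18.27
tool_pos: [528.0, 144.2, 37.2]
tcp_rot: [180.0, 0.0, 164.3]
ft_force: [-2.7, -4.2, 6.7]
finger_gap: 0.1
grip_force: 3.2
```

play_rows(increments=[[-1,[0,0,-0.7],0],[-1,[0,0,-0.7],0],[-1,[0,0,-0.7],0],[-1,[0,0,-0.7],0],[-1,[0,0,-0.7],0],[-1,[0,0,-0.7],0],[-1,[0,0,-0.7],0],[-1,[0,0,-0.7],0],[-1,[0,0,-0.7],0],[-1,[0,0,-0.7],0],[-1,[0,0,-0.7],0],[-1,[0,0,-0.7],0]])

```text
time: 19.27
tool_pos: [527.7, 144.6, 45.0]
tcp_rot: [180.0, -0.0, 164.3]
ft_force: [0.1, 0.9, -0.5]
finger_gap: -0.2
grip_force: 0.0
```

The pad force is gone at z = 45, so the lever is fully up. I'm retreating upward and away from the bin.

play_rows(increments=[[-1,[0,0,-2],0],[-1,[0,0,-5],0],[-1,[0,-5,-15],0],[-1,[0,-10,-25],0],[-1,[0,-15,-25],0],[-1,[0,-15,-25],0],[-1,[0,-15,-20],0],[-1,[0,0,0],0],[-1,[0,0,0],0]])

```text
time: 20.02
tool_pos: [512.8, 86.1, 164.2]
tcp_rot: [179.9, 0.2, 164.2]
ft_force: [0.5, 0.3, -0.4]
finger_gap: -0.2
grip_force: 0.0
```

```bash
python3 look.py 9 scene top; python3 - <<'E'
from h import *
s=sense(); print(s['time'],s['tool_pos'],s['ft_force'])
E
```

```text
scene bin [(0.57, [578.7, 283.9, 0.3])]
scene lever_pad [(0.79, [542.5, 154.5, 45.4]), (0.33, [793.0, 131.9, -0.1])]
scene lid_front [(0.91, [555.0, 196.4, 213.7])]
scene lid_cover [(0.89, [602.3, 379.6, 212.0])]
scene plate [(0.9, [509.1, 20.4, 0.6]), (0.87, [299.8, 227.9, 4.6]), (0.78, [495.2, -197.9, 0.2])]
top bin [(0.89, [575.3, 285.8, 2.9])]
top lever_pad [(0.66, [537.5, 160.2, 44.0])]
top lid_front [(0.95, [551.7, 201.5, 210.8])]
top lid_cover [(0.91, [601.8, 379.7, 210.8])]
top plate [(0.74, [499.4, -198.0, 0.6]), (0.64, [729.8, -114.3, -0.5]), (0.63, [508.1, 22.9, 1.2])]
20.6167 [511.55988701  86.52439819 162.07347805] [-0.10018107 -0.07780766 -0.08058043]
```

View pics/scene9.png

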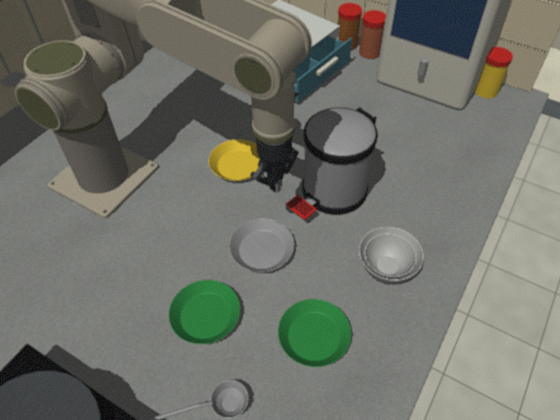

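The lid is shut at (340,133), the plate lies flat and clear of the lever at (263,245), and the arm touches nothing. I'm handing in.

```bash
python3 -c "
from bench import *
print(hand_in())"
```

```text
the job is handed in; nothing more can be done
None
```

The job is handed in, with no verdict returned: I slid the plate flat until its centre was about 270 mm in front of the bin's axis, held the lever on its stop for about 3.6 s with the lid fully open, then let it up slowly until the lid was shut.

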